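Lay the telescopic brush in its tray, draw it to the second stop, hold it ready

TASK

Make the telescopic scrubbing brush ready for reaching up into the cooker hood: lay it flat in the long lane of the grey cleaning tray, with its white head down in the head pocket and its neck in the slot, and let go of it. Then squeeze its red button, draw the blue handle out past the first stop to the second (the end of its travel), and let the button spring out so that the brush is locked long. Finally take the handle clear of the button, ease the head off the wall it was pulled against and lift the brush out, and finish still holding it level, a good 10 cm above the table; never drop the brush, and leave the other utensils where they are.

Things in the scene. Friction and masses are not known exactly. Their poses are not given: they have to be found in the camera images.
- brush: Telescopic brush's handle: box-shaped bar 190 long (x) x 30 wide (y) x 26 high (z), blue grip, light grey lock collar on the front 50 mm. Origin: centre of the handle's underside (x = -95 to +95 mm); x points to the head, z up as it lies flat. Starts flat on the table, pushed in and locked. About 0.21 kg in all; balances near x = 24 mm pushed in, x = 43 mm drawn out; held far from there it tips.
- grip (a point): Point on the handle's centre line, 30 mm in front of the brush's origin, 13 mm above its underside: a place to hold the brush with a pad either side, near its balance and clear of the button (which begins 62 mm in front of the origin).
- head (a point): Centre of the white brush head, 70 long x 50 wide x 24 high, 12 mm above its underside (short bristles, level with the handle's underside); 164 mm in front of the brush's origin pushed in, 264 mm drawn out. Between the handle's front and the head's back face 34 mm of bare aluminium rod show when pushed in: 12 mm thick, axis 15 mm above the underside.
- rod (a joint): How far the head and rod are drawn out of the handle: 0 pushed in, 0.050 first stop, 0.100 m second stop, also the end of its travel. Friction 1.5 N. Locked at each of the three places (2 mm of play) while the button is out, free to slide while it is pressed; if the button is let out on the way it catches at the next stop.
- button (a joint): How far the red button is pressed into the collar: 0 out, 0.006 m fully in, flush with the collar (the lock is free beyond 0.0045). Spring: about 3 N to start, 6 N fully in.
- button_face (a point): Centre of the red button's outer face: round stud 16 mm across, 6 mm proud of the handle's +y side, 70 mm in front of the brush's origin, 13.5 mm above its underside; it moves in with the button. A gripper closing across the handle here with 15 N or more presses it flush with one pad, while the other pad bears on the plain side.
- kit_tray: Grey moulded cleaning tray, fixed, 450 long (x) x 224 wide (y), walls 34 high, 5 thick, floor 5 thick. Origin: centre of its underside; x points to the head pocket. The brush lane, 140 wide, open above, runs along y = -37 mm from x = -220 mm to the neck wall at x = 129 to 135 mm. The narrow lane at y = +38 to +107 mm holds other tools.
- neck_slot (a point): Foot of the open-topped slot, 22 wide, in the middle of the neck wall (6 thick, 29 above the floor), at the height of the tray's inner floor; axes as the tray's. The brush's bare rod lies in it; drawn towards the tray's -x, the head's back bears on this wall and then rubs on it: ease the brush 5 to 10 mm back towards +x before lifting it out, or it tips in the fingers.
- pocket (a point): Middle of the head pocket's floor: an open-topped pocket 60 wide (y) x 85 long (x) x 29 deep between solid light grey shoulders, directly beyond the neck wall; axes as the tray's. The brush head lies here, the handle in the lane on the -x side.
- spare_head: Spare white brush head, 79 x 50 x 24, lying in the tray's narrow lane at its far end; leave it. Origin centre of its underside.
- palette_knife: Palette knife with dark wooden handle, 245 long, lying in the tray's narrow lane; leave it. Origin near its middle, underside.
- fork: Steel table fork, 185 long, on the table to the left, near the robot; leave it.
- pastry_brush: Wooden pastry brush with pale bristles, 210 long, on the table to the right; leave it. It does not telescope.
- oil_bottle: Amber glass bottle with black cap, 60 across, 190 high, to the left; leave it. Origin centre of its underside.
- spice_jar: Reddish spice jar with red cap, 44 across, 100 high, to the left; leave it. Origin centre of its underside.
- egg_bowl: White bowl, 120 across, 55 high, to the right; leave it. Origin centre of its underside.

How it is judged (in metres and radians):
On the way, in this order (a step that is already met when the one before it is completed fails the run):
1. the brush lies pushed in and locked in the tray, head in the pocket, let go (x of head in the frame of kit_tray between 0.167 and 0.188 m and y of head in the frame of kit_tray between -0.046 and -0.028 m and z of head in the frame of kit_tray below 0.021 m and z of brush in the frame of kit_tray below 0.009 m and x of brush in the frame of kit_tray below 0.03 m and angle between brush's own z axis and vertical below 0.1 rad and value of joint rod below 0.005 m and value of joint button below 0.002 m and contact force between brush and the fingers below 0.1 N), for 0.2 s.
2. with the head still in the pocket, the handle is drawn out to the second stop (value of joint rod above 0.096 m and x of head in the frame of kit_tray between 0.165 and 0.19 m and z of head in the frame of kit_tray below 0.035 m), for 0.1 s.
At the end, for the whole second after the job is handed in: The brush is drawn out to the second stop (96 mm or more) and locked there (button out, pressed in less than 2 mm), held still in the fingers, level within about 17 degrees, the handle's underside more than 85 mm and the head more than 75 mm above the table, not touching the tray (value of joint rod above 0.096 m and value of joint button below 0.002 m and height (world z) of brush above 0.085 m and height (world z) of head above 0.075 m and angle between brush's own z axis and vertical below 0.3 rad and contact force between brush and the fingers above 1 N and contact force between brush and kit_tray below 0.1 N and linear speed of brush below 0.03 m/s); the arm keeps its last pose, push and grip.
It fails at once if the brush is dropped: out of the fingers more than 50 mm above the table (height (world z) of brush above 0.05 m and contact force between brush and the fingers below 0.05 N).
It fails at once if another utensil is disturbed (moved more than 30 mm) (distance of any of spare_head, palette_knife, fork, pastry_brush, oil_bottle, spice_jar, egg_bowl from where it was at the start of the episode above 0.03 m).
It also fails if it takes over 61 s, if anything falls off the work surface, if the arm or the gripper's body presses on something with over 40 N, if the wrist force passes 120 N, or if a joint passes its speed limit or range.

ROBOT

A 6-joint arm with a two-finger parallel gripper is mounted at the origin on the work surface. World frame = base frame: x ahead of the robot, y to its left, z up, the work surface at z = 0. Lengths are in mm, angles in rad, forces in N, time in s.
With the tool pointing down it reaches from about 350 to 875 mm from the base axis. Payload 15.5 kg.
Tool frame: the origin (TCP) lies at the very end of the fingers, on their centre line; the grasp point (between the pads) lies 19 mm behind it; z points along the fingers, y is the line along which they close (so a half turn about z gives the same grasp; the last joint's range is limited). The gripper opens to 85 mm and grips with 20 to 120 N. Pads are 22 mm wide; open, the fingers measure 114 mm over their backs; the gripper's body (76 mm by 85 mm) begins 54 mm behind the grasp point. The pads swing forward as they close: fully open they stand 13 mm farther back than shut.
Start: joints at [-1.417, 0.494, 1.345, -0, 1.302, -0.096], TCP at [153.902, -605.756, 231.277] pointing down, gripper open.
Joint ranges: [-2.91, 2.91], [-0.82, 2.16], [0.22, 2.67], [-1.22, 4.37], [0.12, 2.79], [-3.08, 3.08]. Speed limits (rad/s): [1.89, 1.89, 2.57, 3.01, 3.01, 3.01].

INTERFACE

Orientations are given as [roll, pitch, yaw] about the fixed x, y, z axes, in that order (R = Rz(yaw) Ry(pitch) Rx(roll)).
In Python, from workcell import robot, imaging gives the robot as it stands. The module is installed in compiled form; this text tells all that it offers.
- The arm moves only by the tool send_rows, never from a script. Its argument "deltas" is a list of rows, each a list of 4 numbers: the shift along the tool's x, y, z in mm, then the turn about the tool's z in degrees. A call has 1 to 20 rows; each row is the pose to reach, as a shift and turn from the pose commanded when the call began, along the tool's axes at that moment; what a row does not reach only later rows make up. A row lasts 1/12 s, in which the tool goes at most 41.7 mm and 7.16 degrees, less where a joint would pass 70% of its speed; a pose out of reach is approached as far as the arm can. A call with a gripper value outside its range is refused whole. "fingers" is the finger opening in mm, from 0 to 85.4, set as the call begins (left out, the last holds). The fingers move at their own pace and stop on an object; the grip force is fixed at half the most. Time passes only in rows, so rows that repeat a pose let the fingers close. It gives the time, the measured TCP pose, the force, the opening and the grip force at its end, in the units of the state.
- robot.sense(): the state, without advancing time (a new reading comes with each control period).
- imaging.capture(name): name is "scene" or "top"; returns a dict with "frame" (480x640x3 uint8, red, green, blue), "range_z" (480x640 float32, mm along the optical axis (not along the pixel's ray), 0 where there is no reading), "vertical_fov" (degrees; the focal length in pixels is half the picture's height over the tangent of half this angle, whatever the lens; pixels are square), "cx", "cy" (the principal point, pixels), "T" (4x4, takes a point from camera to world coordinates). Camera axes: x right, y down, z forward; pixel columns grow to the right and rows downward; lengths in mm; the calibration is good to about 2 mm. A picture is of the moment at which its call begins.
- robot.hand_in(): hands the job in; it is judged then, once.
The state is a dict: "clock": time; "qpos": joint angles; "dq": joint speeds; "joint_efforts": joint torques, N m; "position": TCP position; "tool_rot": TCP orientation; "force": force on the tool from outside, world axes, zero at the start; "moment": the same for the moment, N m; "finger_gap": finger opening in mm; "grasp_force": force on a finger pad.
Only numpy, scipy, OpenCV 4.12 (cv2) and the standard library are available. Lean on these libraries where they do the work, as an engineer would, in place of code of your own. Each camera call takes 0.05 s, during which the arm holds its last target. There are 200 camera calls.

## Working session

There is one attempt and no reset: what is moved stays moved. The work goes in short steps, Python scripts to look and compute and a tool call to move; the robot and the scene stay as the last step left them, time stands still between calls to the robot, and variables do not carry over. Pictures are saved under pics/ and viewed, at most 10 in all, crops included, and the job is handed in when it is done.

Besides the shell and the picture viewer there is one more tool, called in YAML: its name, and indented under it one key for each argument. send_rows: Moves the arm, as the interface text tells. Its arguments: {"type":"object","properties":{"deltas":{"type":"array"},"fingers":{"type":"number"}},"required":["deltas"]}

```bash
mkdir -p pics; cat > h.py <<'E'
import numpy as np, cv2
from workcell import robot, imaging
def cap(n, save=None):
    c=imaging.capture(n)
    c['f']=240/np.tan(np.radians(c['vertical_fov']/2))
    if save: cv2.imwrite('pics/'+save,c['frame'][:,:,::-1])
    return c
def world(c):
    v,u=np.mgrid[0:480,0:640]; z=c['range_z']
    P=np.stack([(u-c['cx'])*z/c['f'],(v-c['cy'])*z/c['f'],z,np.ones_like(z)],-1)
    return (P@c['T'].T)[...,:3]
E
python3 - <<'E'
from h import *
for n in('scene','top'):
    c=cap(n,n+'1.png'); np.savez(n+'1.npz',**{k:c[k] for k in c}); print(n,c['f'],c['cx'],c['cy'],np.round(c['T'],3).tolist())
print(robot.sense())
E
```

```text
scene 469.2582625598217 322.7802227125231 236.8405436270145 [[-0.589, 0.563, -0.579, 1122.456], [0.808, 0.424, -0.41, 410.827], [0.015, -0.71, -0.704, 786.931], [0.0, 0.0, 0.0, 1.0]]
top 494.2487120528668 310.1238745324749 236.03100371980236 [[-0.01, -0.998, 0.061, 468.78], [-1.0, 0.01, 0.005, -12.655], [-0.006, -0.061, -0.998, 1149.56], [0.0, 0.0, 0.0, 1.0]]
{'clock': 0.1, 'qpos': array([-1.41751806e+00,  4.94143940e-01,  1.34605350e+00,  3.18912018e-05,
        1.30251382e+00, -9.54749445e-02]), 'dq': array([-0.00050438, -0.0014849 , -0.00088696,  0.00019083, -0.0010456 ,
        0.00015003]), 'joint_efforts': array([ 4.93109459e-03, -8.83587742e+01, -3.84559286e+01, -2.68606736e-04,
        5.15537118e-03, -4.71703828e-06]), 'position': array([ 153.85158912, -605.43779567,  230.75096058]), 'tool_rot': array([-3.14048207e+00, -1.37237538e-04,  2.48744662e-01]), 'force': array([-0.64926726,  0.70825254, -0.74924357]), 'moment': array([ 0.01769119,  0.0133095 , -0.02262822]), 'grasp_force': 0.0, 'finger_gap': 85.0925956310459}
```

View pics/scene1.png

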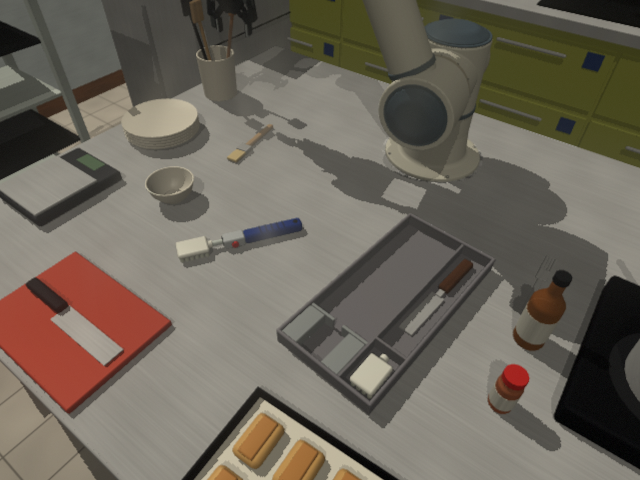

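View pics/top1.png

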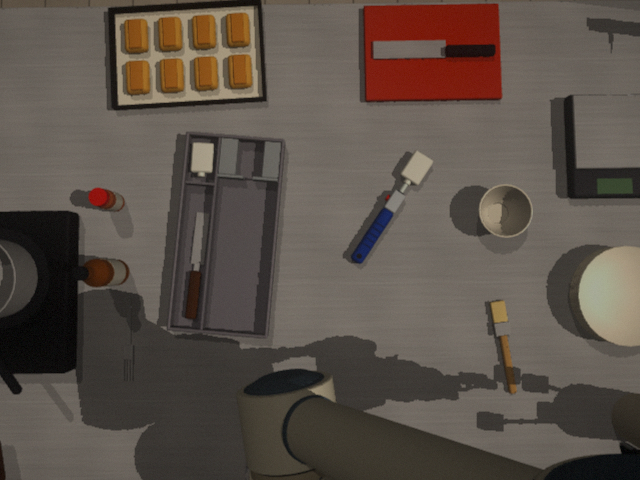

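Scene view: brush lies from (300,224) to its head at (192,247), and the tray pocket is near (320,335). Top view: handle end (358,258), red button (388,197), head (416,168). Tray corners are (187,132), (285,140), (267,338) and (168,332).

```bash
python3 - <<'E'
from h import *
def run(n, boxb, boxt):
    c=dict(np.load(n+'1.npz')); W=world(c); v,u=np.mgrid[0:480,0:640]
    rgb=c['frame'].astype(int); hsv=cv2.cvtColor(c['frame'],cv2.COLOR_RGB2HSV)
    m=(u>boxb[0])&(u<boxb[1])&(v>boxb[2])&(v<boxb[3])
    blue=m&(hsv[...,0]>105)&(hsv[...,0]<130)&(hsv[...,1]>120)&(W[...,2]>18)
    wh=m&(hsv[...,1]<70)&(hsv[...,2]>150)&(W[...,2]>18)
    red=m&((hsv[...,0]<8)|(hsv[...,0]>172))&(hsv[...,1]>120)
    allm=m&(W[...,2]>18)
    tab=m&(abs(W[...,2])<10)
    print(n,'table z',np.median(W[tab][:,2]))
    for nm,k in(('blue',blue),('white',wh),('red',red),('all',allm)):
        p=W[k]
        if len(p)<3: print(nm,len(p));continue
        print(nm,len(p),'med',np.median(p,0).round(1),'rect',[np.round(x,1).tolist() if not np.isscalar(x) else round(x,1) for x in cv2.minAreaRect(p[:,:2].astype(np.float32))],'z',np.percentile(p[:,2],[5,50,95]).round(1))
    t=(u>boxt[0])&(u<boxt[1])&(v>boxt[2])&(v<boxt[3])
    k=t&(W[...,2]>27)&(W[...,2]<39)
    p=W[k]; 
    print('tray rim',len(p),cv2.minAreaRect(p[:,:2].astype(np.float32)),np.percentile(p[:,2],[5,50,95]))
run('top',(335,440,140,272),(155,295,120,345))
run('scene',(165,310,210,270),(265,505,205,415))
E
```

```text
top table z 1.001238668492988
blue 692 med [ 538.9 -147.7   26.3] rect [[512.2, -115.9], [61.5, 215.4], 38.7] z [21.7 26.3 30.1]
white 534 med [ 692.6 -253.8   25. ] rect [[585.6, -154.6], [50.8, 364.2], 47.4] z [21.2 25.  28.6]
red 17 med [ 626.1 -185.5   19.7] rect [[626.0, -185.7], [5.2, 13.9], 59.0] z [ 4.9 19.7 24.8]
all 1853 med [ 607.2 -194.2   25.5] rect [[577.9, -163.2], [77.0, 363.8], 47.9] z [20.6 25.5 30.4]
tray rim 4026 ((544.9811401367188, 182.64743041992188), (227.27464294433594, 454.5841979980469), 84.68331909179688) [28.75003996 35.00749774 38.56534899]
scene table z -0.16686042421127922
blue 44 med [ 504.7 -126.8   25.7] rect [[540.3, -148.9], [18.1, 131.3], 57.2] z [22.5 25.7 27.6]
white 611 med [ 685.6 -247.    23.9] rect [[661.3, -232.4], [50.0, 149.7], 54.7] z [21.3 23.9 27. ]
red 29 med [ 627.6 -186.5   15.8] rect [[626.9, -187.7], [8.2, 12.2], 50.7] z [ 9.5 15.8 22.5]
all 1413 med [ 622.7 -197.3   24. ] rect [[819.6, 123.5], [816.7, 291.6], 55.5] z [19.3 24.  28. ]
tray rim 5962 ((558.8302001953125, 175.9961395263672), (487.34356689453125, 501.4867858886719), 39.8433837890625) [27.83005588 33.83236989 37.95691361]
```

```bash
cat >> h.py <<'E'
def big(m):
    n,l,s,_=cv2.connectedComponentsWithStats(m.astype(np.uint8)); return l==1+np.argmax(s[1:,4])
def rpoly(x0,x1,y0,y1,z): return [(x0,y0,z),(x1,y0,z),(x1,y1,z),(x0,y1,z)]
def proj(c,P):
    Q=(np.c_[P,np.ones(len(P))]@np.linalg.inv(c['T']).T); return Q[:,:2]/Q[:,2:3]*c['f']+[c['cx'],c['cy']]
def mask(c,pose,solids,S=4):
    x,y,a=pose; R=np.array([[np.cos(a),-np.sin(a)],[np.sin(a),np.cos(a)]]); M=np.zeros((480*S,640*S),np.uint8)
    for s in solids:
        s=np.array(s,float); s[:,:2]=s[:,:2]@R.T+[x,y]
        h=cv2.convexHull((((proj(c,s)+.5)*S-.5)*16).astype(np.int32)); cv2.fillConvexPoly(M,h,255,shift=4)
    return cv2.resize(M,(640,480),interpolation=cv2.INTER_AREA)/255.
def box(x0,x1,y0,y1,z0,z1): return rpoly(x0,x1,y0,y1,z0)+rpoly(x0,x1,y0,y1,z1)
E
python3 - <<'E'
from h import *
from scipy.optimize import minimize
br=[box(-95,95,-15,15,0,26),box(95,130,-6,6,9,21),box(129,199,-25,25,0,24),box(62,78,15,21,5.5,21.5)]
tr=[box(-225,225,-112,112,0,34)]
for n,bb,bt in(('top',(335,440,140,272),(155,295,120,345)),('scene',(165,310,210,270),(265,505,205,415))):
    c=dict(np.load(n+'1.npz')); W=world(c); v,u=np.mgrid[0:480,0:640]
    def sub(b): return (u>b[0])&(u<b[1])&(v>b[2])&(v<b[3])
    hsv=cv2.cvtColor(c['frame'],cv2.COLOR_RGB2HSV).astype(int)
    B=big(sub(bb)&((W[...,2]>7)|((hsv[...,1]>120)&(hsv[...,2]>40))))
    T=big(sub(bt)&(W[...,2]>3.5)); 
    T=cv2.morphologyEx(T.astype(np.uint8),cv2.MORPH_CLOSE,np.ones((9,9)))>0
    for nm,m,s,p0 in(('brush',B,br,(572,-169,-.57)),('tray',T,tr,(545,183,-.092))):
        g=lambda q:abs(mask(c,(q[0],q[1],q[2]/200),s)-m).sum()
        best=min((minimize(g,np.array([p0[0],p0[1],p0[2]*200])+d,method='Nelder-Mead',options=dict(initial_simplex=np.array([p0[0],p0[1],p0[2]*200])+d+np.array([[0,0,0],[8,0,0],[0,8,0],[0,0,8]]))) for d in([0,0,0],[-5,-5,3],[4,-4,-5])),key=lambda r:r.fun)
        print(n,nm,best.x[:2].round(1),np.degrees(best.x[2]/200).round(2),best.fun,m.sum())
E
```

```text
top brush [ 557.2 -162.1] -33.97 161.84705882352938 1856
top tray [544.2 183.6] -5.33 659.643137254902 20569
scene brush [ 555.9 -166.9] -32.69 498.59999999999997 1750
scene tray [543.4 180.2] -5.36 165.77647058823527 21425
```

```bash
cat >> h.py <<'E'
TR=(544,182,-5.35)
def go(x,y,z,yaw):
    s=robot.sense(); d=np.array([x,y,z])-s['position']; r,p,a=s['tool_rot']
    Rz=cv2.Rodrigues(np.array([0,0,a]))[0]@cv2.Rodrigues(np.array([0,p,0.]))[0]@cv2.Rodrigues(np.array([r,0,0.]))[0]
    print('clock',s['clock'].__round__(2),'pos',s['position'].round(1),'yaw',round(np.degrees(a),2),'rpy',s['tool_rot'].round(3),'SHIFT',(Rz.T@d).round(1),'TURN',round(np.degrees(a)-yaw,2))
def local(pose,x,y=0):
    a=np.radians(pose[2]); return pose[0]+x*np.cos(a)-y*np.sin(a),pose[1]+x*np.sin(a)+y*np.cos(a)
E
python3 - <<'E'
from h import *
go(*local((557,-163,-33.7),30),100,-33.7)
E
```

```text
clock 0.1 pos [ 153.9 -605.4  230.8] yaw 14.25 rpy [-3.14  -0.     0.249] SHIFT [ 519.7 -307.1  131.2] TURN 47.95
```

```bash
python3 - <<'E'
import cv2
a=cv2.imread('pics/top1.png')
b=cv2.resize(a[120:345,155:295],None,fx=2.6,fy=2.6,interpolation=cv2.INTER_CUBIC); d=cv2.resize(a[140:275,335:445],None,fx=3.6,fy=3.6,interpolation=cv2.INTER_CUBIC)
import numpy as np
o=np.zeros((max(b.shape[0],d.shape[0]),b.shape[1]+d.shape[1],3),np.uint8); o[:b.shape[0],:b.shape[1]]=b; o[:d.shape[0],b.shape[1]:]=d; cv2.imwrite('pics/crop1.png',o);print(o.shape,b.shape)
E
```

```text
(585, 760, 3) (585, 364, 3)
```

View pics/crop1.png

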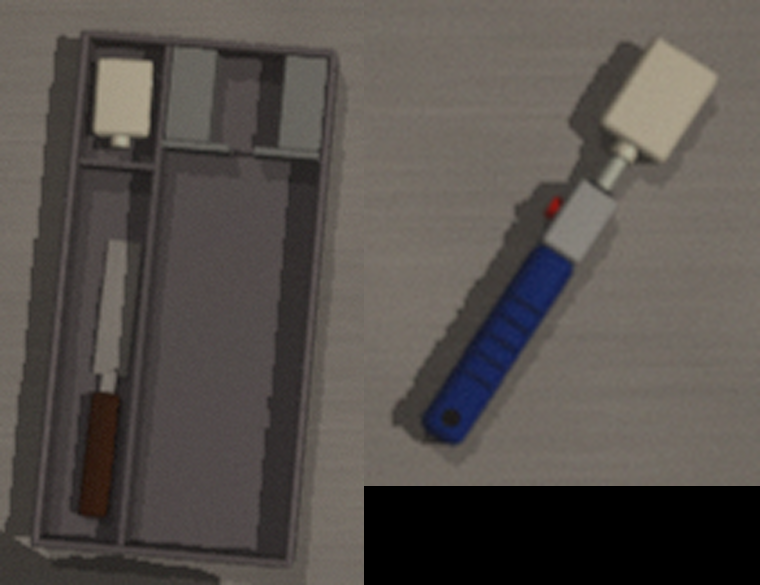

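Crop: the slot's top middle is at (241.5,152), which is top px (247.9,178.5). The pocket between shoulder edges 213.5 and 283.5 is centred at (249,97), which is px (250.8,157.3). The brush pose matches the fit.

```bash
python3 - <<'E'
from h import *
c=dict(np.load('top1.npz'))
def at(u,v,z):
    d=c['T'][:3,:3]@[(u-c['cx'])/c['f'],(v-c['cy'])/c['f'],1]; o=c['T'][:3,3]; return o+d*(z-o[2])/d[2]
for u,v in((247.9,178.5),(250.8,157.3)):
    p=at(u,v,34); a=np.radians(-5.35); R=np.array([[np.cos(a),np.sin(a)],[-np.sin(a),np.cos(a)]]); print(p.round(1),(R@(p[:2]-[544,182])).round(1))
W=world(c)
for n in('top','scene'):
    c=dict(np.load(n+'1.npz'));W=world(c); a=np.radians(-5.35); R=np.array([[np.cos(a),np.sin(a)],[-np.sin(a),np.cos(a)]])
    L=(W[...,:2]-[544,182])@R.T; z=W[...,2]
    sh=(L[...,0]>140)&(L[...,0]<215)&(abs(L[...,1]+37)<75)&(z>26)&(z<40)
    # shoulder inner edges by y histogram of high points, neck-wall
    h,e=np.histogram(L[sh][:,1],np.arange(-112,40,4)); print(n,[(int(a),int(b)) for a,b in zip(e,h)])
    fl=(L[...,0]>-200)&(L[...,0]<110)&(abs(L[...,1]+37)<60)
    print('floor z',np.median(z[fl]))
E
```

```text
[670.2 133.5  34. ] [130.2 -36.5]
[719.1 126.8  34. ] [179.4 -38.6]
top [(-112, 46), (-108, 50), (-104, 61), (-100, 56), (-96, 55), (-92, 55), (-88, 58), (-84, 58), (-80, 54), (-76, 53), (-72, 55), (-68, 22), (-64, 0), (-60, 0), (-56, 0), (-52, 0), (-48, 0), (-44, 0), (-40, 0), (-36, 0), (-32, 0), (-28, 0), (-24, 0), (-20, 0), (-16, 0), (-12, 0), (-8, 58), (-4, 58), (0, 58), (4, 52), (8, 52), (12, 59), (16, 57), (20, 54), (24, 60), (28, 53), (32, 58)]
floor z 6.037241649604539
scene [(-112, 72), (-108, 91), (-104, 66), (-100, 67), (-96, 70), (-92, 63), (-88, 72), (-84, 64), (-80, 68), (-76, 69), (-72, 92), (-68, 41), (-64, 0), (-60, 0), (-56, 0), (-52, 0), (-48, 0), (-44, 0), (-40, 0), (-36, 0), (-32, 0), (-28, 0), (-24, 0), (-20, 0), (-16, 0), (-12, 0), (-8, 56), (-4, 82), (0, 73), (4, 78), (8, 80), (12, 77), (16, 80), (20, 84), (24, 81), (28, 82), (32, 79)]
floor z 4.455440630216799
```

send_rows:
  deltas:
    - [30,-18,8,4]
    - [65,-38,16,9]
    - [100,-59,25,15]
    - [135,-80,34,21]
    - [170,-100,43,27]
    - [205,-121,52,33]
    - [240,-142,60,39]
    - [275,-163,69,44]
    - [310,-183,78,48]
    - [345,-204,87,48]
    - [380,-225,96,48]
    - [415,-245,105,48]
    - [450,-266,114,48]
    - [480,-284,121,48]
    - [505,-298,127,48]
    - [520,-307,131,48]
    - [520,-307,131,48]
    - [520,-307,131,48]
  fingers: 70

```text
clock: 1.6
position: [582.3, -179.4, 99.7]
tool_rot: [3.141, 0.001, -0.587]
force: [-0.6, -0.2, 0.2]
finger_gap: 70.0
grasp_force: 0.0
```

```bash
python3 - <<'E'
from h import *
go(*local((557,-163,-33.7),30),3,-33.7)
E
```

```text
clock 1.6 pos [ 582.3 -179.4   99.7] yaw -33.65 rpy [ 3.141e+00  1.000e-03 -5.870e-01] SHIFT [-0.1  0.4 96.7] TURN 0.05
```

send_rows:
  deltas:
    - [0,0,20,0]
    - [0,0,45,0]
    - [0,0,65,0]
    - [0,0,80,0]
    - [0,0,90,0]
    - [0,0,97,0]
    - [0,0,97,0]
    - [0,0,97,0]

```text
clock: 2.27
position: [582.3, -180.6, 3.7]
tool_rot: [-3.142, -0.0, -0.589]
force: [0.3, 0.2, 0.1]
finger_gap: 70.0
grasp_force: 0.0
```

send_rows:
  deltas:
    - [0,0,0,0]
    - [0,0,0,0]
    - [0,0,0,0]
    - [0,0,0,0]
    - [0,0,0,0]
    - [0,0,0,0]
    - [0,0,0,0]
    - [0,0,0,0]
  fingers: 0

```text
clock: 2.93
position: [582.7, -180.3, 4.2]
tool_rot: [-3.141, -0.001, -0.589]
force: [-1.3, 0.2, 9.9]
finger_gap: 29.1
grasp_force: 60.7
```

send_rows:
  deltas:
    - [0,0,-3,0]
    - [0,0,-8,0]
    - [0,0,-16,0]
    - [0,0,-26,0]
    - [0,0,-38,0]
    - [0,0,-50,0]
    - [0,0,-62,0]
    - [0,0,-74,0]
    - [0,0,-84,0]
    - [0,0,-92,0]
    - [0,0,-97,0]
    - [0,0,-100,0]
    - [0,0,-100,0]
    - [0,0,-100,0]

```text
clock: 4.1
position: [582.1, -180.1, 103.0]
tool_rot: [3.141, 0.0, -0.589]
force: [0.0, -1.1, -1.6]
finger_gap: 28.5
grasp_force: 59.4
```

```bash
python3 - <<'E'
from h import *
# brush held: grip x=30 -> origin target tray x=13 => TCP at tray x=43
go(*local(TR,43,-37),105,-5.35)
for n in('top','scene'):
    c=cap(n,n+'2.png'); np.savez(n+'2.npz',**c)
a=cv2.imread('pics/top2.png')[120:320,300:460]; b=cv2.imread('pics/scene2.png')[90:290,140:360]
cv2.imwrite('pics/crop2.png',np.hstack([cv2.resize(a,(320,400)),cv2.resize(b,(440,400))]))
E
```

```text
clock 4.1 pos [ 582.1 -180.1  103. ] yaw -33.75 rpy [ 3.141  0.    -0.589] SHIFT [-177.4 -267.8   -1.9] TURN -28.4
```

View pics/crop2.png

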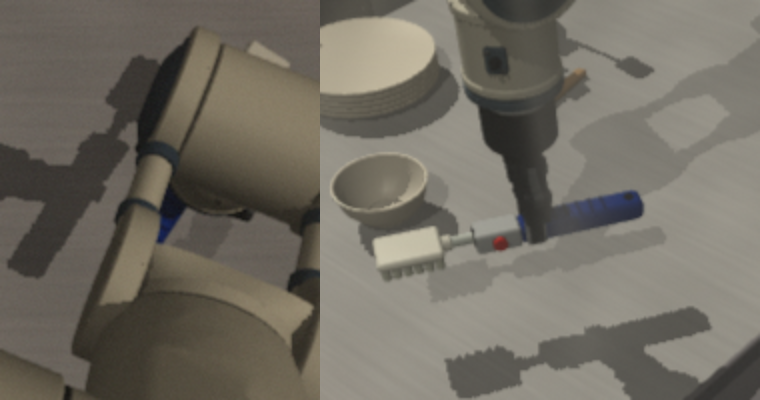

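The brush is held level. In the crop its head is at (408,248) and the button at (500,243). Next I'll measure how it sits in the hand from scene depth.

```bash
cat > held.py <<'E'
from h import *
def held(c,zlo=85,zhi=150):
    s=robot.sense(); p=s['position']; a=s['tool_rot'][2]
    W=world(c); R=np.array([[np.cos(a),np.sin(a)],[-np.sin(a),np.cos(a)]])
    L=(W[...,:2]-p[:2])@R.T; z=W[...,2]-p[2]
    hsv=cv2.cvtColor(c['frame'],cv2.COLOR_RGB2HSV).astype(int)
    near=(abs(z)<45)&(abs(L[...,1])<45)
    P=np.dstack([L,z])
    wh=near&(L[...,0]>70)&(L[...,0]<300)&(hsv[...,1]<75)&(hsv[...,2]>140)
    bl=near&(abs(L[...,0])<160)&(hsv[...,0]>105)&(hsv[...,0]<130)&(hsv[...,1]>110)
    rd=near&((hsv[...,0]<8)|(hsv[...,0]>172))&(hsv[...,1]>130)
    for n,m in(('white',wh),('blue',bl),('red',rd)):
        if m.sum()<5: print(n,m.sum()); continue
        m=big(m); q=P[m]; print(n,m.sum(),'med',np.median(q,0).round(1),'lo',np.percentile(q,3,0).round(1),'hi',np.percentile(q,97,0).round(1))
        if n!='red':
            for x0 in np.arange(q[:,0].min(),q[:,0].max(),20):
                k=q[(q[:,0]>=x0)&(q[:,0]<x0+20)]
                if len(k)>10: print('   x',round(x0+10),'topz',np.percentile(k[:,2],85).round(1),'midy',np.median(k[:,1]).round(1))
E
python3 -c "
from held import *
held(dict(np.load('scene2.npz')))"
```

```text
white 518 med [133.    1.3  19.1] lo [ 84.7 -21.6  15.5] hi [165.9  21.4  21.4]
   x 80 topz 17.1 midy -0.1
   x 100 topz 20.1 midy 1.3
   x 120 topz 20.4 midy 1.8
   x 140 topz 20.5 midy 1.8
   x 160 topz 20.5 midy 1.7
blue 67 med [-100.     5.5   21.1] lo [-119.8   -6.1   18.4] hi [-85.7  11.5  23.6]
   x -111 topz 22.4 midy 6.1
   x -91 topz 22.4 midy 2.1
red 34 med [40.3 19.5 11. ] lo [35.2 16.1  3.6] hi [46.  21.7 18.1]
```

send_rows:
  deltas:
    - [-3,-4,0,-0.5]
    - [-8,-12,0,-1.5]
    - [-16,-24,0,-3]
    - [-26,-39,0,-5]
    - [-38,-57,0,-7]
    - [-51,-77,0,-9]
    - [-64,-97,0,-11]
    - [-77,-116,0,-13]
    - [-90,-136,0,-15]
    - [-103,-155,0,-17]
    - [-116,-175,0,-19]
    - [-129,-194,0,-21]
    - [-141,-212,0,-23]
    - [-152,-229,0,-25]
    - [-161,-243,0,-26.5]
    - [-169,-255,0,-27.5]
    - [-174,-263,0,-28.2]
    - [-177,-267,0,-28.4]
    - [-177.4,-267.8,0,-28.4]
    - [-177.4,-267.8,0,-28.4]

```text
clock: 5.87
position: [583.4, 141.0, 103.2]
tool_rot: [3.141, 0.0, -0.093]
force: [-0.0, 0.8, -2.5]
finger_gap: 28.7
grasp_force: 59.4
```

```bash
python3 - <<'E'
from held import *
go(*local(TR,43,-37),50,-5.35)
c=cap('scene','scene3.png'); held(c); np.savez('scene3.npz',**c)
E
```

```text
clock 5.87 pos [583.4 141.  103.2] yaw -5.35 rpy [ 3.141  0.    -0.093] SHIFT [-0.1 -0.2 53.2] TURN 0.0
white 871 med [134.6  -0.8  18.9] lo [ 87.7 -22.1  16.1] hi [166.7  20.   21.3]
   x 81 topz 17.4 midy -0.8
   x 101 topz 20.2 midy -0.9
   x 121 topz 20.4 midy -0.3
   x 141 topz 20.5 midy -0.6
   x 161 topz 20.3 midy -1.0
blue 174 med [-100.6    7.4   20.1] lo [-119.2   -9.6    7.9] hi [-81.6  15.   22.8]
   x -115 topz 21.3 midy 8.2
   x -95 topz 22.0 midy 6.4
   x -75 topz 22.4 midy 9.5
red 37 med [41.7 18.6 12.3] lo [33.6 15.1  4.6] hi [47.  20.3 16.2]
```

View pics/scene3.png

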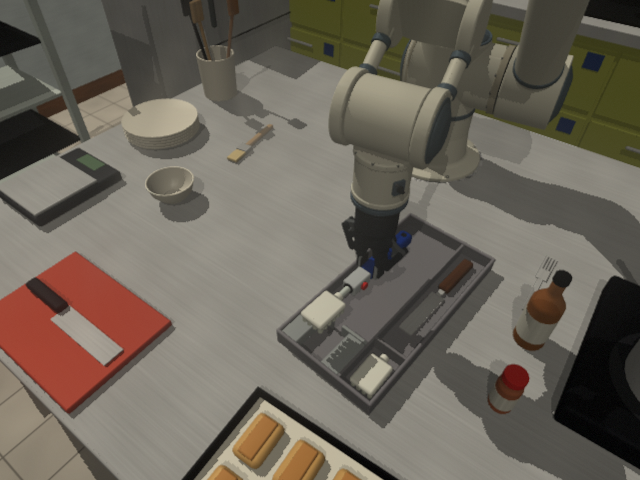

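The brush hangs over the tray with its head at (323,310), in line with the pocket. Next I lower it.

send_rows:
  deltas:
    - [0,0,5,0]
    - [0,0,15,0]
    - [0,0,28,0]
    - [0,0,42,0]
    - [0,0,53,0]
    - [0,0,60,0]
    - [0,0,66,0]
    - [0,0,71,0]
    - [0,0,75,0]
    - [0,0,78,0]
    - [0,0,78,0]
    - [0,0,78,0]

```text
clock: 6.92
position: [583.7, 141.1, 25.5]
tool_rot: [-3.142, -0.0, -0.093]
force: [-0.0, 0.2, -2.3]
finger_gap: 28.9
grasp_force: 59.4
```

send_rows:
  deltas:
    - [0,0,3,0]
    - [0,0,6,0]
    - [0,0,9,0]
    - [0,0,11,0]
    - [0,0,13,0]
    - [0,0,14,0]
    - [0,0,15,0]
    - [0,0,15.5,0]
    - [0,0,15.5,0]
    - [0,0,15.5,0]

```text
clock: 7.75
position: [583.6, 141.1, 9.8]
tool_rot: [-3.142, -0.0, -0.093]
force: [-0.2, 0.1, -2.6]
finger_gap: 28.7
grasp_force: 59.4
```

send_rows:
  deltas:
    - [0,0,0.5,0]
    - [0,0,1,0]
    - [0,0,1.5,0]
    - [0,0,1.5,0]
    - [0,0,1.5,0]

```text
clock: 8.17
position: [583.7, 141.1, 9.2]
tool_rot: [-3.141, -0.001, -0.093]
force: [-4.6, -0.9, 15.9]
finger_gap: 28.8
grasp_force: 61.6
```

Contact is made. I release partly (50 mm), since the lane is narrow.

send_rows:
  deltas:
    - [0,0,0,0]
    - [0,0,0,0]
    - [0,0,0,0]
    - [0,0,0,0]
    - [0,0,0,0]
    - [0,0,0,0]
    - [0,0,0,0]
    - [0,0,0,0]
  fingers: 55

```text
clock: 8.83
position: [583.5, 141.1, 8.2]
tool_rot: [3.142, 0.0, -0.093]
force: [-0.6, -0.1, -0.3]
finger_gap: 54.9
grasp_force: 0.0
```

send_rows:
  deltas:
    - [0,0,-8,0]
    - [0,0,-20,0]
    - [0,0,-40,0]
    - [0,0,-55,0]
    - [0,0,-60,0]
    - [0,0,-60,0]
    - [0,0,-60,0]

```text
clock: 9.42
position: [583.6, 141.1, 68.5]
tool_rot: [-3.141, -0.001, -0.093]
force: [0.3, 0.8, 0.1]
finger_gap: 55.3
grasp_force: 0.0
```

```bash
python3 - <<'E'
from h import *
go(*local(TR,83,-37),10,-5.35)
c=cap('scene','scene4.png'); np.savez('scene4.npz',**c)
W=world(c); a=np.radians(TR[2]); R=np.array([[np.cos(a),np.sin(a)],[-np.sin(a),np.cos(a)]])
L=np.dstack([(W[...,:2]-TR[:2])@R.T,W[...,2]])
hsv=cv2.cvtColor(c['frame'],cv2.COLOR_RGB2HSV).astype(int)
reg=(abs(L[...,1]+37)<45)&(L[...,0]<222)
for n,m in(('white',reg&(L[...,0]>125)&(hsv[...,1]<75)&(hsv[...,2]>150)),('red',reg&((hsv[...,0]<8)|(hsv[...,0]>172))&(hsv[...,1]>130)&(L[...,0]>40)),('blue',reg&(hsv[...,0]>105)&(hsv[...,0]<130)&(hsv[...,1]>110))):
    q=L[big(m)]; print(n,len(q),np.median(q,0).round(1),np.percentile(q,3,0).round(1),np.percentile(q,97,0).round(1))
b=c['frame'][200:400,270:500,::-1]; cv2.imwrite('pics/crop4.png',cv2.resize(b,(690,600),interpolation=cv2.INTER_CUBIC))
E
```

```text
clock 9.42 pos [583.6 141.1  68.5] yaw -5.35 rpy [-3.141e+00 -1.000e-03 -9.300e-02] SHIFT [39.8 -0.1 58.6] TURN 0.0
white 714 [179.8 -38.3  28.5] [147.6 -59.5  25.8] [209.9 -18.   30.9]
red 32 [ 84.9 -18.4  21.8] [ 78.4 -22.1  12.9] [ 91.2 -17.1  26.2]
blue 279 [ 35.1 -34.7  29.5] [  4.4 -47.7  15.5] [ 55.8 -22.9  32.9]
```

View pics/crop4.png

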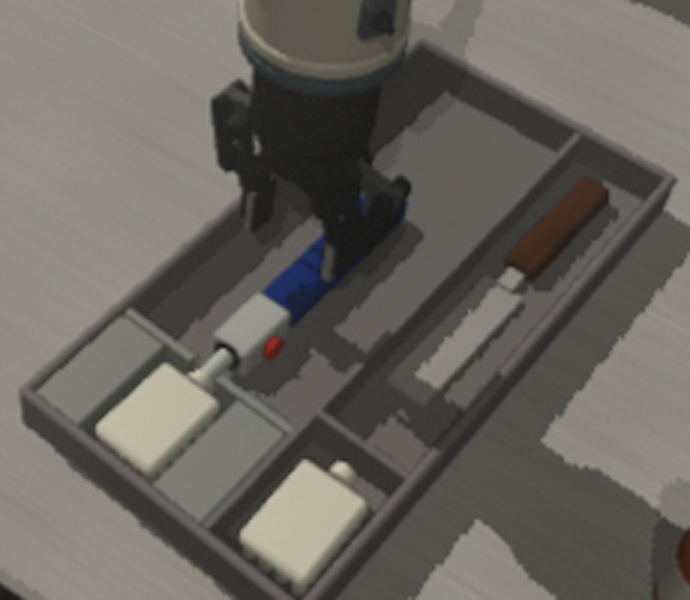

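The head is in the pocket, rod in the slot, and the button is at crop (272,347). Now I move over the button and squeeze.

send_rows:
  deltas:
    - [10,0,0,0]
    - [25,0,0,0]
    - [37,0,0,0]
    - [40.5,0,0,0]
    - [40.5,0,12,0]
    - [40.5,0,28,0]
    - [40.5,0,43,0]
    - [40.5,0,53,0]
    - [40.5,0,58,0]
    - [40.5,0,60,0]
    - [40.5,0,60,0]
    - [40.5,0,60,0]

```text
clock: 10.47
position: [624.1, 137.4, 8.7]
tool_rot: [-3.141, -0.001, -0.093]
force: [0.0, 0.3, 0.1]
finger_gap: 54.9
grasp_force: 0.0
```

send_rows:
  deltas:
    - [0,0,0,0]
    - [0,0,0,0]
    - [0,0,0,0]
    - [0,0,0,0]
    - [0,0,0,0]
    - [0,0,0,0]
    - [0,0,0,0]
  fingers: 0

```text
clock: 11.05
position: [624.4, 136.9, 9.3]
tool_rot: [3.141, -0.001, -0.093]
force: [-1.4, -3.9, 7.5]
finger_gap: 30.6
grasp_force: 58.6
```

send_rows:
  deltas:
    - [0,0,-0.5,0]
    - [0,0,-0.5,0]
    - [0,0,-0.5,0]
    - [0,0,-0.5,0]
    - [0,0,-0.5,0]

```text
clock: 11.47
position: [624.4, 137.1, 9.3]
tool_rot: [3.142, -0.001, -0.093]
force: [-0.2, -3.8, 6.4]
finger_gap: 30.5
grasp_force: 60.8
```

send_rows:
  deltas:
    - [-1,0,-0.5,0]
    - [-3,0,-0.5,0]
    - [-5,0,-0.5,0]
    - [-7,0,-0.5,0]
    - [-9,0,-0.5,0]
    - [-11,0,-0.5,0]
    - [-13,0,-0.5,0]
    - [-15,0,-0.5,0]
    - [-15,0,-0.5,0]

```text
clock: 12.22
position: [608.6, 138.8, 9.4]
tool_rot: [-3.142, 0.0, -0.093]
force: [2.2, 0.7, 4.5]
finger_gap: 30.2
grasp_force: 59.4
```

send_rows:
  deltas:
    - [-2,0,0,0]
    - [-6,0,0,0]
    - [-11,0,0,0]
    - [-16,0,0,0]
    - [-22,0,0,0]
    - [-28,0,0,0]
    - [-34,0,0,0]
    - [-40,0,0,0]
    - [-46,0,0,0]
    - [-52,0,0,0]
    - [-58,0,0,0]
    - [-64,0,0,0]
    - [-70,0,0,0]
    - [-75,0,0,0]
    - [-79,0,0,0]
    - [-82,0,0,0]
    - [-84,0,0,0]
    - [-85,0,0,0]
    - [-85,0,0,0]

```text
clock: 13.8
position: [524.2, 146.6, 9.3]
tool_rot: [-3.142, 0.0, -0.093]
force: [2.7, 1.4, 5.2]
finger_gap: 30.7
grasp_force: 59.5
```

send_rows:
  deltas:
    - [-1,0,0,0]
    - [-2,0,0,0]
    - [-3,0,0,0]
    - [-4,0,0,0]
    - [-5,0,0,0]
    - [-5,0,0,0]

```text
clock: 14.3
position: [519.5, 147.1, 9.3]
tool_rot: [-3.141, -0.0, -0.093]
force: [4.7, 1.6, 4.3]
finger_gap: 30.5
grasp_force: 59.5
```

send_rows:
  deltas:
    - [-0.5,0,0,0]
    - [-1,0,0,0]
    - [-1.5,0,0,0]
    - [-2,0,0,0]
    - [-2,0,0,0]

```text
clock: 14.72
position: [519.3, 147.2, 9.6]
tool_rot: [-3.141, -0.004, -0.093]
force: [12.4, -2.3, -0.0]
finger_gap: 30.3
grasp_force: 60.0
```

send_rows:
  deltas:
    - [-0.5,0,0,0]
    - [-1,0,0,0]
    - [-1.5,0,0,0]
    - [-1.5,0,0,0]

```text
clock: 15.05
position: [519.1, 147.3, 9.7]
tool_rot: [-3.141, -0.006, -0.093]
force: [18.2, -5.5, -2.1]
finger_gap: 30.4
grasp_force: 60.3
```

send_rows:
  deltas:
    - [1,0,0,0]
    - [2,0,0,0]
    - [2,0,0,0]

```text
clock: 15.3
position: [519.3, 147.2, 9.6]
tool_rot: [-3.141, -0.002, -0.094]
force: [10.1, -1.1, 3.8]
finger_gap: 30.3
grasp_force: 59.9
```

send_rows:
  deltas:
    - [0,0,0,0]
    - [0,0,0,0]
    - [0,0,0,0]
    - [0,0,0,0]
    - [0,0,0,0]
    - [0,0,0,0]
    - [0,0,0,0]
  fingers: 55

```text
clock: 15.88
position: [517.6, 147.2, 9.2]
tool_rot: [3.142, 0.0, -0.093]
force: [-0.9, 0.5, -0.1]
finger_gap: 54.6
grasp_force: 0.0
```

send_rows:
  deltas:
    - [0,0,-10,0]
    - [0,0,-30,0]
    - [0,0,-50,0]
    - [0,0,-60,0]
    - [-20,0,-60,0]
    - [-45,0,-60,0]
    - [-65,0,-60,0]
    - [-75,0,-60,0]
    - [-75,0,-60,0]

```text
clock: 16.63
position: [441.1, 154.2, 69.5]
tool_rot: [3.141, 0.002, -0.093]
force: [0.2, 0.1, -0.3]
finger_gap: 55.2
grasp_force: 0.0
```

```bash
python3 - <<'E'
from h import *
go(*local(TR,-54,-37),10,-5.35)
c=cap('scene','scene5.png'); np.savez('scene5.npz',**c)
W=world(c); a=np.radians(TR[2]); R=np.array([[np.cos(a),np.sin(a)],[-np.sin(a),np.cos(a)]])
L=np.dstack([(W[...,:2]-TR[:2])@R.T,W[...,2]])
hsv=cv2.cvtColor(c['frame'],cv2.COLOR_RGB2HSV).astype(int)
reg=(abs(L[...,1]+37)<45)&(L[...,0]<222)
for n,m in(('white',reg&(L[...,0]>125)&(hsv[...,1]<75)&(hsv[...,2]>150)),('red',reg&((hsv[...,0]<8)|(hsv[...,0]>172))&(hsv[...,1]>130)&(L[...,0]>-100)),('blue',reg&(hsv[...,0]>105)&(hsv[...,0]<130)&(hsv[...,1]>110))):
    if m.sum()<4: print(n,m.sum()); continue
    q=L[big(m)]; print(n,len(q),np.median(q,0).round(1),np.percentile(q,3,0).round(1),np.percentile(q,97,0).round(1))
b=c['frame'][200:400,270:500,::-1]; cv2.imwrite('pics/crop5.png',cv2.resize(b,(690,600),interpolation=cv2.INTER_CUBIC))
E
```

```text
clock 16.63 pos [441.1 154.2  69.5] yaw -5.31 rpy [ 3.141e+00  2.000e-03 -9.300e-02] SHIFT [46.  -0.2 59.4] TURN 0.04
white 697 [175.2 -38.2  28.5] [143.  -59.2  26.1] [204.6 -18.2  30.9]
red 27 [-19.8 -21.8  22.3] [-25.8 -25.2  14.3] [-14.4 -20.1  27. ]
blue 479 [-95.1 -38.8  29.5] [-159.   -52.4   17.6] [-51.1 -27.2  33.3]
```

View pics/crop5.png

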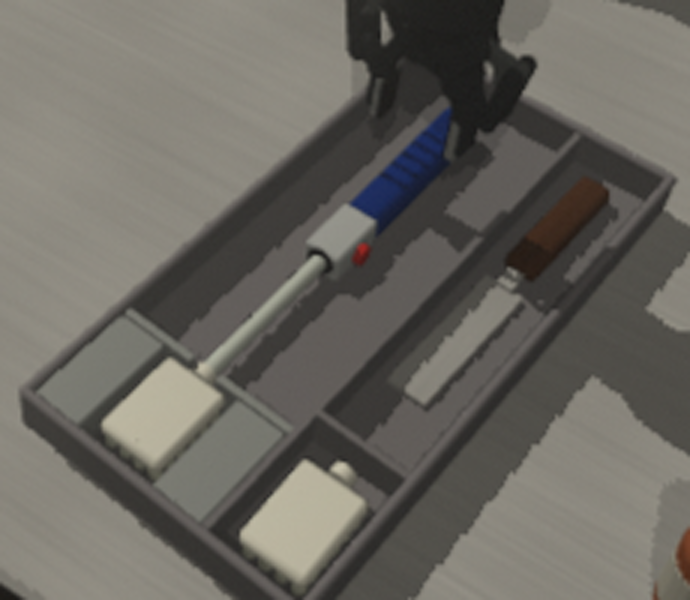

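The rod is fully drawn out, with about 195 mm from button to head, and the button (361,254) is proud. I regrip near balance at brush x≈42, clear of the button.

send_rows:
  deltas:
    - [15,0,0,0]
    - [35,0,0,0]
    - [47,0,0,0]
    - [50,0,0,0]
    - [50,0,12,0]
    - [50,0,28,0]
    - [50,0,43,0]
    - [50,0,53,0]
    - [50,0,58,0]
    - [50,0,60,0]
    - [50,0,60,0]
    - [50,0,60,0]

```text
clock: 17.68
position: [493.3, 149.6, 9.7]
tool_rot: [-3.141, -0.001, -0.093]
force: [-0.0, 0.6, 0.2]
finger_gap: 54.8
grasp_force: 0.0
```

send_rows:
  deltas:
    - [0,0,0,0]
    - [0,0,0,0]
    - [0,0,0,0]
    - [0,0,0,0]
    - [0,0,0,0]
    - [0,0,0,0]
    - [0,0,0,0]
    - [0,0,0,0]
  fingers: 0

```text
clock: 18.35
position: [493.3, 149.5, 10.1]
tool_rot: [-3.141, -0.001, -0.093]
force: [-2.2, -1.6, 11.8]
finger_gap: 28.6
grasp_force: 60.1
```

send_rows:
  deltas:
    - [1,0,-0.5,0]
    - [3,0,-0.5,0]
    - [5,0,-0.5,0]
    - [7,0,-0.5,0]
    - [8,0,-0.5,0]
    - [8,0,-0.5,0]

```text
clock: 18.85
position: [498.3, 148.7, 10.1]
tool_rot: [3.141, 0.005, -0.093]
force: [-16.7, 1.6, 22.2]
finger_gap: 29.0
grasp_force: 62.3
```

Pushing on the floor (22 N) gives friction. I lift slightly.

send_rows:
  deltas:
    - [0,0,-0.5,0]
    - [0,0,-1,0]
    - [0,0,-1.5,0]
    - [0,0,-2,0]
    - [0,0,-2,0]

```text
clock: 19.27
position: [501.2, 148.8, 11.8]
tool_rot: [-3.142, -0.0, -0.093]
force: [-0.8, -0.2, -1.6]
finger_gap: 28.6
grasp_force: 59.2
```

send_rows:
  deltas:
    - [0,0,-1,0]
    - [0,0,-3,0]
    - [0,0,-6,0]
    - [0,0,-10,0]
    - [0,0,-15,0]
    - [0,0,-20,0]
    - [0,0,-26,0]
    - [0,0,-32,0]
    - [0,0,-38,0]
    - [0,0,-44,0]
    - [0,0,-50,0]
    - [0,0,-50,0]

```text
clock: 20.27
position: [501.5, 148.9, 63.0]
tool_rot: [-3.141, -0.002, -0.093]
force: [1.2, 0.2, -2.4]
finger_gap: 28.7
grasp_force: 59.3
```

send_rows:
  deltas:
    - [0,0,-3,0]
    - [0,0,-8,0]
    - [0,0,-15,0]
    - [0,0,-23,0]
    - [0,0,-32,0]
    - [0,0,-42,0]
    - [0,0,-52,0]
    - [0,0,-62,0]
    - [0,0,-72,0]
    - [0,0,-80,0]
    - [0,0,-86,0]
    - [0,0,-90,0]
    - [0,0,-90,0]
    - [0,0,-90,0]
    - [0,0,-90,0]

```text
clock: 21.52
position: [500.7, 148.7, 151.4]
tool_rot: [3.141, 0.001, -0.093]
force: [-0.0, 0.4, -2.6]
finger_gap: 28.5
grasp_force: 59.2
```

```bash
python3 - <<'E'
from held import *
c=cap('scene','scene6.png'); held(c); s=robot.sense(); print(s['position'],s['tool_rot'],s['force'],s['finger_gap'],s['clock'])
E
```

```text
white 1062 med [216.    0.6  17.8] lo [ 92.9 -20.7  13.8] hi [252.2  21.8  20. ]
   x 80 topz 15.8 midy -0.5
   x 100 topz 16.1 midy -0.3
   x 120 topz 16.1 midy 0.1
   x 140 topz 16.4 midy -0.2
   x 160 topz 15.6 midy -0.0
   x 180 topz 18.6 midy 1.1
   x 200 topz 19.2 midy 0.9
   x 220 topz 19.4 midy 2.5
   x 240 topz 19.1 midy 1.1
   x 260 topz 18.2 midy -1.4
blue 105 med [-115.6    5.3   19.4] lo [-130.5  -10.    12.9] hi [-100.4   12.2   22.2]
   x -123 topz 20.9 midy 5.7
   x -103 topz 21.4 midy 4.9
red 36 med [27.9 19.  11. ] lo [21.1 15.2  3.1] hi [32.9 20.8 16.4]
[500.61106193 148.75564277 151.30061599] [ 3.14138974e+00  8.62720127e-04 -9.32530905e-02] [-0.93591087 -0.17337262 -1.32862587] 28.706940917940397 21.5667
```

View pics/scene6.png

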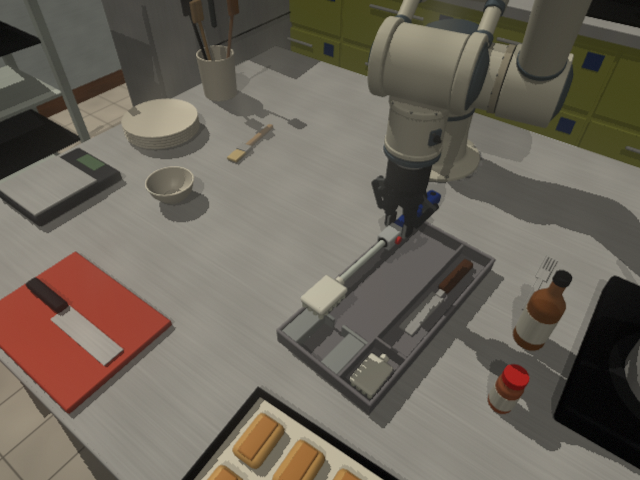

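The brush is lifted level with its head at (323,295), well clear of the tray. The button is proud and the rod fully out. I hand it in.

```bash
python3 -c "
from workcell import robot
print(robot.hand_in())"
```

```text
the job is handed in; nothing more can be done
None
```

The job is handed in, though the hand-in gave no verdict: the last readings showed the brush locked at the second stop and held level with its underside about 147 mm above the table, and I never touched the other utensils.

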